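Load the tilted mixer and start it

TASK

Load the mixer: stand the amber bottle on the large round pad and the white bottle with the yellow cap on the small round pad of its sloping platform, each centred and flat on its pad, set down and not dropped. When both stand there on their own, start the mixer on its keypad: push the green key, then the yellow one, then the blue one, each fully down and one at a time. Leave the keys alone until both bottles are loaded, and do not shift or tip anything else on the bench.

Things in the scene. Friction and masses are not known exactly. Their poses are not given: they have to be found in the camera images.
- amber_bottle: Amber glass bottle with black cap: body 54 mm diameter up to 94 mm (shoulder rounded), cap 35 mm diameter, 112 mm tall, about 0.2 kg. Goes on the large pad. Its origin is the centre of its underside, z up along its axis; it is loose and stands on the bench at the start in any of five places of the crowd, neighbours about 90 mm apart.
- yellow_cap_bottle: White plastic bottle with a YELLOW cap: body 36 mm diameter up to about 66 mm, cap 28 mm diameter, 82 mm tall, about 0.08 kg. Goes on the small pad. Its origin is the centre of its underside, z up along its axis; it is loose and stands on the bench at the start in any of five places of the crowd, neighbours about 90 mm apart.
- red_cap_bottle: White plastic bottle with a RED cap, otherwise the same as the yellow-capped one (36 mm diameter, 82 mm tall). A bystander that must stay where it is. Its origin is the centre of its underside, z up along its axis; it is loose and stands on the bench at the start in any of five places of the crowd, neighbours about 90 mm apart.
- beaker: Empty glass beaker, 52 mm diameter, 66 mm tall. A bystander that must stay where it is. Its origin is the centre of its underside, z up along its axis; it is loose and stands on the bench at the start in any of five places of the crowd, neighbours about 90 mm apart.
- steel_flask: Small grey steel flask with stopper, 34 mm diameter, 75 mm tall. A bystander that must stay where it is. Its origin is the centre of its underside, z up along its axis; it is loose and stands on the bench at the start in any of five places of the crowd, neighbours about 90 mm apart.
- mixer: White housing of the mixer, fixed to the bench: 130 mm (x) by 200 mm (y) by 60 mm high; origin at the centre of its underside, z up. Its position and yaw vary. Above it lies an aluminium platform, 104 mm (x) by 210 mm (y), with a 7 mm lip along both long edges and two round rubber pads standing 12 mm above the plate. Right of it: a fixed rack with tubes 105 mm tall (y below -0.44), a tall stand (x above 0.58, y below -0.38).
- platform (a joint): Slope of the mixer's platform in rad, 0 = level; grows as the edge toward the robot (the mixer's -x edge) sinks. Parked somewhere from 0.12 to 0.22 and very stiff: it stays there under the bottles. The hinge runs along the mixer's y, 75 mm above the bench.
- pad_large (a point): Centre of the top face of the large rubber pad, 58 mm diameter, about 100 mm above the bench; z is the normal of the sloping pad, x points up the slope, y along the platform. It lies at +55 mm along the platform's y; the other pad is 110 mm from it. A bottle standing well has its underside's centre here and its axis along this z.
- pad_small (a point): Centre of the top face of the small rubber pad, 40 mm diameter, about 100 mm above the bench; axes as for the large pad. It lies at -55 mm along the platform's y.
- keypad: Grey control box, fixed to the bench, 180 mm (x) by 80 mm (y) by 34 mm high; origin at the centre of its underside, z up. Three round keys of 28 mm diameter in a row along its x, 55 mm apart: blue nearest the robot, green in the middle, yellow farthest. Fixed things near the work: microscope 0.3 m tall (x above 0.57, y 0.03 to 0.20), centrifuge (x above 0.54, y 0.33 to 0.55).
- key_green_top (a point): Centre of the top face of the green key, pushed straight down (world -z).
- key_yellow_top (a point): Centre of the top face of the yellow key, pushed straight down (world -z).
- key_blue_top (a point): Centre of the top face of the blue key, pushed straight down (world -z).
- key_green (a joint): How far the green key is pushed, m: 0 up, 0.006 fully down. A spring brings it up again; it takes 5 N to push it fully down.
- key_yellow (a joint): How far the yellow key is pushed, m: 0 up, 0.006 fully down. A spring brings it up again; it takes 5 N to push it fully down.
- key_blue (a joint): How far the blue key is pushed, m: 0 up, 0.006 fully down. A spring brings it up again; it takes 5 N to push it fully down.
Mind the look-alikes: they are no part of the job. What is shaped like the yellow_cap_bottle but purple is not meant.

How it is judged:
On the way, in this order (a step that is already met when the one before it is completed fails the run):
1. both bottles stand centred and flat on their pads, let go and at rest (distance between amber_bottle and pad_large below 0.009 m and angle between the z axis of amber_bottle and the z axis of pad_large, either way round below 0.08 rad and linear speed of each of amber_bottle, yellow_cap_bottle below 0.03 m/s and contact force between the fingers and amber_bottle below 0.1 N and distance between yellow_cap_bottle and pad_small below 0.009 m and angle between the z axis of yellow_cap_bottle and the z axis of pad_small, either way round below 0.08 rad and contact force between the fingers and yellow_cap_bottle below 0.1 N), for 0.3 s.
2. the green key is fully down (value of joint key_green above 0.0045 m and value of joint each of key_yellow, key_blue below 0.003 m), for 0.05 s.
3. the yellow key is fully down (value of joint key_yellow above 0.0045 m and value of joint each of key_green, key_blue below 0.003 m), for 0.05 s.
4. the blue key is fully down (value of joint key_blue above 0.0045 m and value of joint each of key_green, key_yellow below 0.003 m), for 0.05 s.
At the end, for the whole second after the job is handed in: Amber bottle on the large pad, yellow-capped bottle on the small pad: underside centre within 9 mm of the pad centre, axis within 0.08 rad of its normal, at rest, let go. All keys up. Red-capped bottle, beaker and flask upright within 20 mm of their start (all of step 1 and value of joint each of key_green, key_yellow, key_blue below 0.002 m and distance of each of red_cap_bottle, beaker, steel_flask from where it was at the start of the episode below 0.02 m and angle between each of red_cap_bottle, beaker, steel_flask's own z axis and vertical below 0.15 rad); the robot touches nothing.
It fails at once if a key is pushed (over 3 mm) while the bottles are not both on their pads (not (distance between amber_bottle and pad_large below 0.011 m and angle between the z axis of amber_bottle and the z axis of pad_large, either way round below 0.1 rad and distance between yellow_cap_bottle and pad_small below 0.011 m and angle between the z axis of yellow_cap_bottle and the z axis of pad_small, either way round below 0.1 rad) and value of joint any of key_green, key_yellow, key_blue above 0.003 m).
It fails at once if two keys are down at once (value of joint each of key_green, key_yellow above 0.003 m or value of joint each of key_yellow, key_blue above 0.003 m or value of joint each of key_green, key_blue above 0.003 m).
It fails at once if a bottle is dropped or thrown (free of the fingers at over 0.6 m/s) ((linear speed of amber_bottle above 0.6 m/s and contact force between the fingers and amber_bottle below 0.05 N) or (linear speed of yellow_cap_bottle above 0.6 m/s and contact force between the fingers and yellow_cap_bottle below 0.05 N)).
It fails at once if a bystander is shifted by more than 20 mm or tipped over (distance of any of red_cap_bottle, beaker, steel_flask from where it was at the start of the episode above 0.02 m or angle between any of red_cap_bottle, beaker, steel_flask's own z axis and vertical above 0.5 rad).
It also fails if it takes over 72 s, if anything falls off the work surface, if the arm or the gripper's body presses on something with over 40 N, if the wrist force passes 120 N, or if a joint passes its speed limit or range.

ROBOT

A 6-joint arm with a two-finger parallel gripper is mounted at the origin on a cart in front of the work surface, level with it; the furniture and walls round the work are solid. World frame = base frame: x ahead of the robot, y to its left, z up, the work surface at z = 0. Lengths are in m, angles in rad, forces in N, time in s.
With the tool pointing down it reaches from about 0.35 to 0.8 m from the base axis. Payload 7.3 kg.
Tool frame: the origin (TCP) lies midway between the tips of the shut fingers; the grasp point (between the pads) lies 19 mm behind it; z points along the fingers, y is the line along which they close (so a half turn about z gives the same grasp; the last joint's range is limited). The gripper opens to 85 mm and grips with 20 to 120 N. Pads are 22 mm wide; open, the fingers measure 114 mm over their backs; the gripper's body (76 mm by 85 mm) begins 54 mm behind the grasp point. The pads swing forward as they close: fully open they stand 13 mm farther back than shut.
Start: joints at [-1.43, 0.342, 1.524, -0, 1.275, -0.146], TCP at [0.149, -0.504, 0.207] pointing down, gripper open.
Joint ranges: [-2.53, 2.53], [-0.77, 2.02], [0.04, 2.7], [-1, 4.14], [0.28, 2.66], [-3.11, 3.11]. Speed limits (rad/s): [2.57, 2.57, 3.14, 3.14, 3.14, 3.14].

INTERFACE

Orientations are given as a unit quaternion [x, y, z, w].
In Python, from workcell import * gives the robot as it stands.
- The arm moves only by the tool carry_out, never from a script. Its argument "series" is a list that holds one entry, the list of rows, each a list of 7 numbers: the shift along the tool's x, y, z in units of 30 mm (1.0 is 30 mm), then the turn, a rotation vector about the tool's x, y, z in units of 8 degrees (1.0 is 8 degrees), then the finger opening in mm, from 0 to 85.4. A call has 1 to 12 rows; each row is the pose to reach, as a shift and turn from the pose commanded when the call began, along the tool's axes at that moment; what a row does not reach only later rows make up. A row lasts 1/10 s, in which the tool goes at most 50 mm and 8.59 degrees, less where a joint would pass 70% of its speed; a pose out of reach is approached as far as the arm can. A call with a gripper value outside its range is refused whole. The fingers move at their own pace and stop on an object; the grip force is fixed at half the most. Time passes only in rows, so rows that repeat a pose let the fingers close. It gives the time, the measured TCP pose, the force, the opening and the grip force at its end, in the units of the state.
- observe(): the state, without advancing time (a new reading comes with each control period).
- snapshot(name): name is "side" or "top"; returns the picture (480x640x3 uint8, red, green, blue); there is no depth.
- calibration(name): a dict with "vfov" (degrees; the focal length in pixels is half the picture's height over the tangent of half this angle, whatever the lens; pixels are square), "cx", "cy" (the principal point, pixels), "pose" (4x4, takes a point from camera to world coordinates). Camera axes: x right, y down, z forward; pixel columns grow to the right and rows downward; lengths in m; the calibration is good to about 2 mm. A picture is of the moment at which its call begins. calibration takes no time and is no camera call.
- job_done(): hands the job in; it is judged then, once.
Trained networks look in the newest picture that a camera, given by its name, has taken for a name from the list of things; names that differ only in an ending like _2 or _b are one class to them, and where a whole thing is asked for, a point or a joint stands for the part that bears it (a point fixed in the world has none). Each returns a list of dicts, best first, with "confidence" (0 to 1); they miss things now and then, are a little off and sometimes report something else, mostly with a low value. They report only what shows in the picture. A call takes as long as a camera call. They do not tell look-alikes from the thing itself.
- silhouettes(camera, target): "region" (480x640 bool, what is visible of it) and "bbox" ([left, top, right, bottom] in pixels, round what is visible of it).
The state is a dict: "clock": time; "joint_positions": joint angles; "joint_velocities": joint speeds; "joint_efforts": joint torques, N m; "position": TCP position; "tool_rot": TCP orientation; "force": force on the tool from outside, world axes, zero at the start; "ft_torque": the same for the moment, N m; "gripper_width": finger opening in m; "finger_force": force on a finger pad.
Only numpy, scipy, OpenCV 4.12 (cv2) and the standard library are available. Lean on these libraries where they do the work, as an engineer would, in place of code of your own. Each camera call takes 0.05 s, during which the arm holds its last target. There are 200 camera calls.

## Working session

There is one attempt and no reset: what is moved stays moved. The work goes in short steps, Python scripts to look and compute and a tool call to move; the robot and the scene stay as the last step left them, time stands still between calls to the robot, and variables do not carry over. Pictures are saved under pics/ and viewed, at most 10 in all, crops included, and the job is handed in when it is done.

Besides the shell and the picture viewer there is one more tool, called after "Call:" by a JSON object that holds its "method" and its "body". carry_out: Moves the arm, as the interface text tells. Its arguments: {"type":"object","properties":{"series":{"type":"array","items":{"type":"array","items":{"type":"array","items":{"type":"number"}}}}},"required":["series"]}

```bash
mkdir -p pics; ls
cat > h.py <<'E'
from workcell import *
import numpy as np, cv2
from scipy.spatial.transform import Rotation as R
def K(n):
    c=calibration(n); f=240/np.tan(np.radians(c["vfov"])/2); return c,f
def ray(n,u,v):
    c,f=K(n); P=np.array(c["pose"]); d=P[:3,:3]@np.array([(u-c["cx"])/f,(v-c["cy"])/f,1]); return P[:3,3],d/np.linalg.norm(d)
def atz(n,u,v,z):
    o,d=ray(n,u,v); return o+d*(z-o[2])/d[2]
def proj(n,p):
    c,f=K(n); P=np.array(c["pose"]); q=P[:3,:3].T@(np.array(p)-P[:3,3]); return np.array([c["cx"]+f*q[0]/q[2],c["cy"]+f*q[1]/q[2]])
def tri(*obs):
    A=np.zeros((3,3));b=np.zeros(3)
    for n,u,v in obs:
        o,d=ray(n,u,v);M=np.eye(3)-np.outer(d,d);A+=M;b+=M@o
    x=np.linalg.solve(A,b); return x,[np.linalg.norm(np.cross(x-ray(*o)[0],ray(*o)[1])) for o in obs]
def delta(p,Rt):
    "shift (30mm) and turn (8deg) from current measured pose to world p,Rt"
    s=observe(); R0=R.from_quat(s["tool_rot"]); 
    return np.round(R0.inv().apply(np.array(p)-s["position"])/.03,2),np.round(np.degrees((R0.inv()*Rt).as_rotvec())/8,2)
E
python3 - <<'E'
from h import *
for n in("side","top"):
    im=snapshot(n); cv2.imwrite(f"pics/{n}0.png",im[...,::-1]); c,f=K(n); print(n,f,c["cx"],c["cy"],np.round(c["pose"],3).tolist())
s=observe(); print(s["position"],s["tool_rot"],s["clock"])
E
```

```text
pics
side 552.1308759803572 322.4121592847819 239.5960770693786 [[-0.816, -0.246, 0.522, -0.104], [-0.577, 0.352, -0.737, 0.789], [-0.002, -0.903, -0.429, 0.565], [0.0, 0.0, 0.0, 1.0]]
top 542.2383329238816 317.6576696193276 239.98589733658042 [[-0.02, -0.989, 0.144, 0.311], [-1.0, 0.018, -0.016, 0.038], [0.013, -0.144, -0.989, 1.276], [0.0, 0.0, 0.0, 1.0]]
[ 0.14848573 -0.50317555  0.20591151] [ 9.89736500e-01  1.42902852e-01 -2.83375292e-07 -6.59831100e-04] 0.1
```

View pics/side0.png

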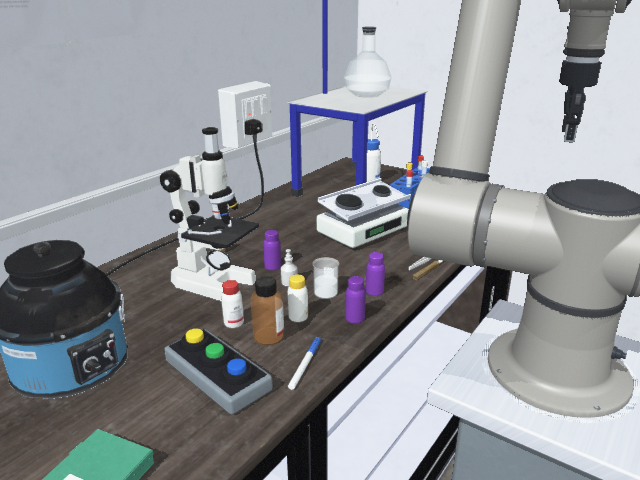

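View pics/top0.png

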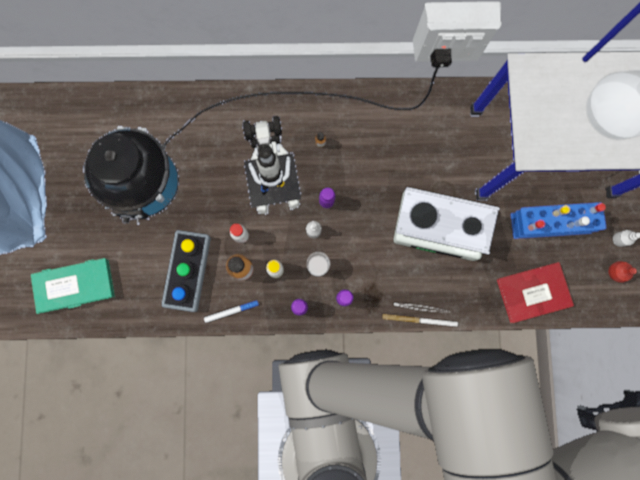

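The side view shows the amber bottle at (267,312), yellow cap (297,298), red cap (232,303), beaker (325,278) and flask (289,268). The purple look-alikes are at (272,250), (355,300) and (375,273). The top view shows amber (239,266), yellow cap (275,267), keypad (185,270) and mixer pads (424,215) and (472,226). The white bottle with the yellow cap is the one at side (297,298) / top (275,267); I'll confirm it in a crop.

```bash
cat > meas.py <<'E'
from h import *
ims={n:snapshot(n) for n in("side","top")}
t={"amber_bottle":0,"yellow_cap_bottle":0,"red_cap_bottle":0,"beaker":0,"steel_flask":0}
for k in t:
  for n in ims:
    for r in silhouettes(n,k)[:4]:
        print(k,n,round(r["confidence"],2),np.round(r["bbox"]).tolist())
a=ims["side"][190:350,200:400]; b=ims["top"][180:320,150:350]
a=cv2.resize(a,None,fx=2.9,fy=2.9)[:,:400*2]; b=cv2.resize(b,(580,400))
cv2.imwrite("pics/crop.png",a[...,::-1])
# keys & pads: colour blobs
hsv={n:cv2.cvtColor(im,cv2.COLOR_RGB2HSV) for n,im in ims.items()}
def blob(n,lo,hi,box):
    m=cv2.inRange(hsv[n],lo,hi); z=np.zeros_like(m); x0,y0,x1,y1=box; z[y0:y1,x0:x1]=m[y0:y1,x0:x1]
    c=max(cv2.findContours(z,0,2)[0],key=cv2.contourArea); (e,ax,an)=cv2.fitEllipse(c); M=cv2.moments(c)
    return n,e[0],e[1],np.round(ax,1)
S={"yel":((20,120,90),(35,255,255)),"grn":((50,100,50),(80,255,255)),"blu":((100,150,90),(120,255,255))}
B={"side":{"yel":(180,320,208,348),"grn":(200,338,230,362),"blu":(222,355,252,382)},"top":{"yel":(175,235,200,258),"grn":(172,258,198,282),"blu":(166,282,192,308)}}
for k in S:
    o=[blob(n,*S[k],B[n][k]) for n in ims]; print(k,[(*np.round(q[1:3],1),q[3]) for q in o],*tri(*[q[:3] for q in o]))
for k,bs,bt in(("large",(325,188,370,214),(405,197,442,233)),("small",(366,182,398,200),(458,213,486,238))):
    o=[blob(n,(0,0,0),(180,255,90),b_) for n,b_ in(("side",bs),("top",bt))]; print(k,[(*np.round(q[1:3],1),q[3]) for q in o],*tri(*[q[:3] for q in o]))
for k,bs,bt in(("ycap",(285,270,312,293),(264,256,288,276)),("ycap",)*0 or ("rcap",(218,278,246,298),(225,220,250,242))):
    c=S["yel"] if k=="ycap" else ((0,150,80),(8,255,255))
    o=[blob(n,*c,b_) for n,b_ in(("side",bs),("top",bt))]; print(k,[(*np.round(q[1:3],1),q[3]) for q in o],*tri(*[q[:3] for q in o]))
E
python3 meas.py
```

```text
amber_bottle side 0.76 [250.0, 274.0, 286.0, 346.0]
amber_bottle top 0.62 [228.0, 252.0, 251.0, 279.0]
amber_bottle top 0.26 [266.0, 259.0, 284.0, 277.0]
yellow_cap_bottle side 0.91 [263.0, 228.0, 283.0, 267.0]
yellow_cap_bottle side 0.79 [366.0, 252.0, 387.0, 297.0]
yellow_cap_bottle side 0.62 [344.0, 278.0, 361.0, 322.0]
yellow_cap_bottle side 0.55 [289.0, 273.0, 311.0, 321.0]
yellow_cap_bottle top 0.75 [338.0, 287.0, 354.0, 308.0]
yellow_cap_bottle top 0.66 [318.0, 186.0, 335.0, 206.0]
yellow_cap_bottle top 0.65 [267.0, 262.0, 283.0, 278.0]
yellow_cap_bottle top 0.51 [292.0, 298.0, 308.0, 316.0]
red_cap_bottle side 0.94 [222.0, 280.0, 242.0, 326.0]
red_cap_bottle side 0.44 [287.0, 274.0, 312.0, 322.0]
red_cap_bottle top 0.84 [228.0, 224.0, 248.0, 241.0]
beaker side 0.7 [185.0, 332.0, 203.0, 344.0]
beaker side 0.58 [314.0, 256.0, 340.0, 299.0]
beaker top 0.81 [307.0, 252.0, 330.0, 274.0]
steel_flask side 0.66 [280.0, 250.0, 300.0, 286.0]
steel_flask top 0.57 [305.0, 224.0, 323.0, 239.0]
yel [(np.float64(194.1), np.float64(335.4), array([14.6, 18.4])), (np.float64(187.1), np.float64
[... 854 characters left out ...]
(np.float64(381.8), np.float64(190.0), array([10.2, 15.5])), (np.float64(471.9), np.float64(225.8), array([16.3, 17.3]))] [ 0.50777406 -0.32312283  0.09837648] [np.float64(0.00013296337677626556), np.float64(0.00013296337677618886)]
ycap [(np.float64(297.0), np.float64(281.4), array([14.2, 17. ])), (np.float64(273.4), np.float64(265.7), array([11.5, 12.5]))] [0.42895343 0.11749181 0.07583249] [np.float64(0.0008046870630066292), np.float64(0.0008046870630065314)]
rcap [(np.float64(230.0), np.float64(287.1), array([13.6, 16.7])), (np.float64(235.9), np.float64(229.0), array([10. , 12.1]))] [0.51294989 0.20050299 0.07571982] [np.float64(0.0009334716953448282), np.float64(0.0009334716953448609)]
```

View pics/crop.png

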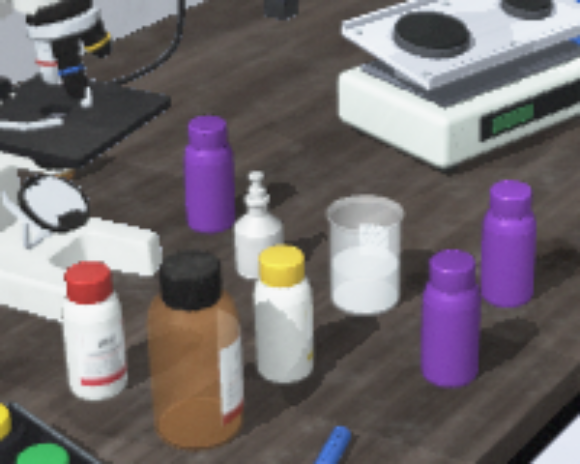

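The enlarged crop confirms that the white bottle with the yellow cap is at side (297,298), left of the beaker and right of the amber bottle. The white red-capped one at (232,303) and the three purple ones are not meant. Next I need the slope and the amber axis.

Run:
```python
from h import *
s=cv2.imread("pics/side0.png");t=cv2.imread("pics/top0.png")
a=cv2.resize(s[170:250,312:412],(500,400),interpolation=cv2.INTER_CUBIC)[:300]
b=cv2.resize(t[180:270,385:505],(480,360),interpolation=cv2.INTER_CUBIC)[:300]
c=cv2.resize(t[215:290,220:295],(300,300),interpolation=cv2.INTER_CUBIC)
d=cv2.resize(s[270:350,240:320],(300,300),interpolation=cv2.INTER_CUBIC)
o=np.zeros((600,800,3),np.uint8);o[:300,:500]=a;o[300:600,:480]=b;o[:300,500:]=c;o[300:,500:]=d
cv2.imwrite("pics/comb.png",o)
```

```text
(no output)
```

View pics/comb.png

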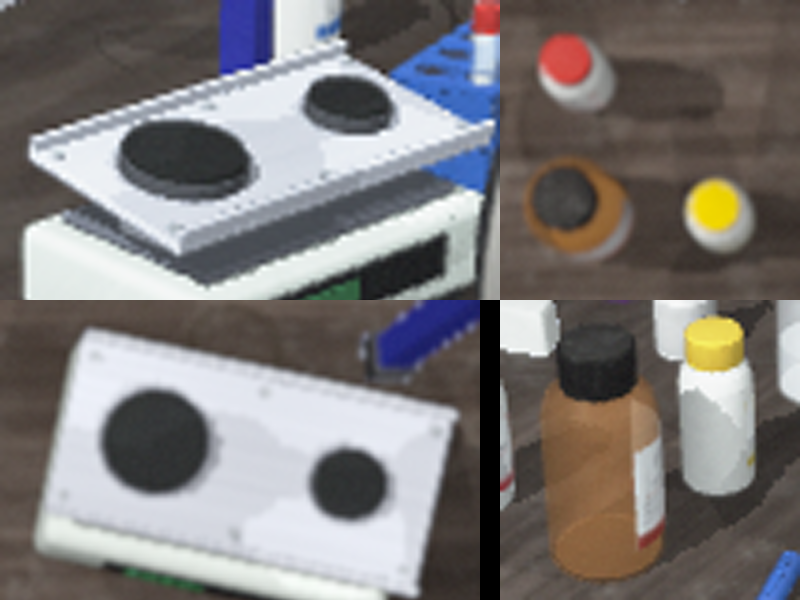

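The crops show the platform's corners and the cap tops: amber at side (266,280) / top (236,264), yellow at side (297,278) / top (273,266). Next I triangulate them.

Run:
```python
from h import *
C={"FL":((318.4,197.4),(407,187.5)),"FR":((381,178.6),(499.2,207.5)),"NL":((348.4,217.2),(398,233)),"NR":((410.4,194.6),(489.5,253))}
X={}
for k,(a,b) in C.items():
    X[k],e=tri(("side",*a),("top",*b)); print(k,X[k].round(4),round(e[0],4))
u=(X["FL"]+X["FR"]-X["NL"]-X["NR"])/2; print("upslope",u,np.linalg.norm(u),"slope",np.arctan2(u[2],np.hypot(*u[:2])),"yaw",np.arctan2(u[1],u[0]))
v=(X["FL"]+X["NL"]-X["FR"]-X["NR"])/2; print(v,np.linalg.norm(v),np.arctan2(-v[0],v[1]))
print("mean",sum(X.values())/4)
for k,a,b in(("amber cap",(266.1,279.9),(235.75,264.25)),("ycap",(297.1,278),(273.25,266))):
    print(k,tri(("side",*a),("top",*b)))
print("amber base",atz("side",268.5,335.9,0),"y base",atz("side",297.9,316.7,0))
for k,p in(("red",(238.5,232.5)),("beaker",(318.5,263)),("flask",(314,230))):print(k,atz("top",*p,.04))
for k,u_,v_ in(("red",238,233),):pass
print("keys mid angle",np.arctan2(.4823-.3739,.3149-.3330))
c=calibration("top")
```

```text
FL [ 0.5955 -0.1818  0.1044] 0.0001
FR [ 0.5466 -0.3856  0.102 ] 0.0008
NL [ 0.4974 -0.1601  0.0861] 0.0009
NR [ 0.4485 -0.3615  0.0873] 0.0007
upslope [ 0.09815712 -0.02288574  0.0164731 ] 0.10212707742432935 slope 0.16200782779616166 yaw -0.22906202241072002
[0.04887629 0.20258108 0.00058289] 0.20839463422979074 -0.23674338683813206
mean [ 0.52199938 -0.27227634  0.09493959]
amber cap (array([0.43042765, 0.19595734, 0.11476233]), [np.float64(1.4923269140134195e-05), np.float64(1.4923269140171662e-05)])
ycap (array([0.42793698, 0.11746859, 0.0829945 ]), [np.float64(0.0004051856194218378), np.float64(0.000405185619421724)])
amber base [0.43448625 0.19292918 0.        ] y base [0.42930448 0.11561441 0.        ]
red [0.51146106 0.19994025 0.04      ]
beaker [0.43746998 0.01701139 0.04      ]
flask [0.5142193  0.02586884 0.04      ]
keys mid angle 1.7362441814631253
```

```bash
cat >> h.py <<'E'
def down(yaw,slope=0,my=-0.235):
    "tool pointing down, closing axis at yaw; tilted with the platform"
    a=(yaw+np.pi/2)/2; q=R.from_quat([np.cos(a),np.sin(a),0,0])
    return R.from_rotvec(-slope*np.array([-np.sin(my),np.cos(my),0]))*q
def plan(*T):
    for p,Rt in T: s,r=delta(p,Rt); print(*s,*r)
E
python3 - <<'E'
from h import *
plan(((.36,-.25,.23),down(-.6)),((.4285,.117,.2),down(0)),((.4285,.117,.12),down(0)))
n=down(0,.16).apply([0,0,1]); print(n)
E
```

```text
9.15 -6.11 -0.78 0.0 0.0 -4.9
14.8 -17.2 0.22 0.0 0.0 -9.2
14.8 -17.2 2.88 0.0 0.0 -9.2
[ 0.15493924 -0.03709613 -0.98722728]
```

Call:
{"method": "carry_out", "body": {"series": [[[9.15,-6.1,-0.8,0,0,-4.9,60],[9.15,-6.1,-0.8,0,0,-4.9,60],[9.15,-6.1,-0.8,0,0,-4.9,60],[9.15,-6.1,-0.8,0,0,-4.9,60],[9.15,-6.1,-0.8,0,0,-4.9,60],[9.15,-6.1,-0.8,0,0,-4.9,60],[9.15,-6.1,-0.8,0,0,-4.9,60],[14.8,-17.2,0,0,0,-9.2,60],[14.8,-17.2,0,0,0,-9.2,60],[14.8,-17.2,0,0,0,-9.2,60],[14.8,-17.2,0,0,0,-9.2,60],[14.8,-17.2,0,0,0,-9.2,60]]]}}

```text
clock: 1.9
position: [0.4058, -0.0032, 0.2147]
tool_rot: [0.705, 0.709, 0.0, 0.001]
force: [1.2, 0.4, -0.5]
gripper_width: 0.0604
finger_force: 0.0
```

Run:
```python
from h import *
s=observe(); print(s["position"],s["tool_rot"],s["gripper_width"])
plan(((.4285,.117,.15),down(0)),((.4285,.117,.028),down(0)))
```

```text
[ 0.40578354 -0.00319973  0.21469568] [7.05466396e-01 7.08743127e-01 2.67352129e-04 5.21672784e-04] 0.06035567902496008
4.0 0.77 2.16 0.01 0.0 0.03
4.01 0.77 6.22 0.01 0.0 0.03
```

Call:
{"method": "carry_out", "body": {"series": [[[4.0,0.77,1.8,0,0,0,60],[4.0,0.77,1.8,0,0,0,60],[4.0,0.77,1.8,0,0,0,60],[4.0,0.77,1.8,0,0,0,60],[4.0,0.77,1.8,0,0,0,60]]]}}

```text
clock: 2.4
position: [0.4285, 0.1153, 0.1603]
tool_rot: [0.706, 0.708, -0.0, -0.0]
force: [0.4, -0.2, 0.6]
gripper_width: 0.0598
finger_force: 0.0
```

Run:
```python
from h import *
for n in("side","top"): cv2.imwrite(f"pics/{n}1.png",snapshot(n)[...,::-1])
a=cv2.imread("pics/side1.png")[180:340,220:380]; b=cv2.imread("pics/top1.png")[210:310,220:320]
cv2.imwrite("pics/c1.png",np.hstack([cv2.resize(a,(400,400)),cv2.resize(b,(400,400))]))
plan(((.4285,.117,.15),down(0)),((.4285,.117,.028),down(0)))
```

```text
0.09 -0.02 0.36 0.01 0.0 -0.0
0.1 -0.02 4.43 0.01 0.0 -0.0
```

View pics/c1.png

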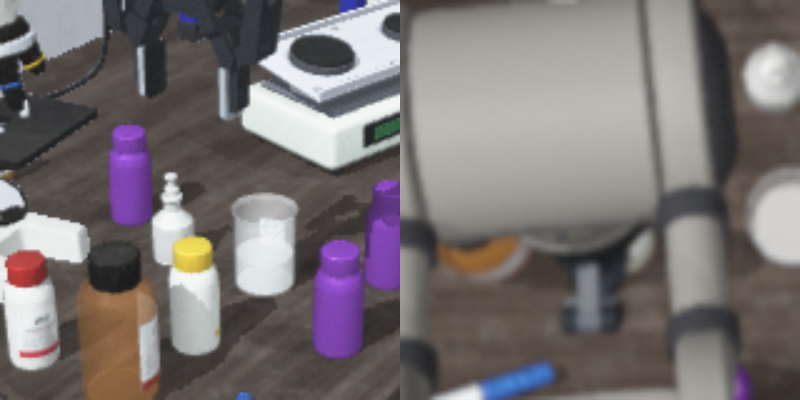

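The picture shows the open fingers above the yellow-capped bottle, straddling it along x, with nothing else nearby. I descend and grip.

Call:
{"method": "carry_out", "body": {"series": [[[0.05,0,1.5,0,0,0,60],[0.05,0,3.0,0,0,0,60],[0.05,0,4.0,0,0,0,60],[0.05,0,4.4,0,0,0,60],[0.05,0,4.4,0,0,0,60],[0.05,0,4.4,0,0,0,30],[0.05,0,4.4,0,0,0,30],[0.05,0,4.4,0,0,0,30],[0.05,0,4.4,0,0,0,30],[0.05,0,4.4,0,0,0,30]]]}}

```text
clock: 3.5
position: [0.4297, 0.1162, 0.0302]
tool_rot: [0.707, 0.707, 0.001, 0.001]
force: [-1.4, -0.9, 6.8]
gripper_width: 0.0312
finger_force: 51.1
```

Run:
```python
from h import *
s=observe(); print(s["position"],s["gripper_width"],s["finger_force"],s["force"])
```

```text
[0.42974861 0.11623168 0.03024076] 0.031156940911595994 51.09274338341493 [-1.44066217 -0.85665216  6.84602911]
```

Call:
{"method": "carry_out", "body": {"series": [[[0,0,-0.5,0,0,0,30],[0,0,-1.5,0,0,0,30],[0,0,-3,0,0,0,30],[0,0,-4.5,0,0,0,30],[0,0,-6,0,0,0,30],[0,0,-6,0,0,0,30],[0,0,-6,0,0,0,30]]]}}

```text
clock: 4.2
position: [0.4291, 0.1163, 0.2099]
tool_rot: [0.707, 0.707, 0.001, 0.001]
force: [0.1, -0.3, -0.8]
gripper_width: 0.0311
finger_force: 50.1
```

Run:
```python
from h import *
im=snapshot("side"); cv2.imwrite("pics/side2.png",im[...,::-1])
s=observe(); p=s["position"]; print(p,s["gripper_width"],s["finger_force"],s["force"])
# where bottle axis should be if centred under tool & origin at TCP-0.030
u,v=proj("side",p).round().astype(int); print(u,v,[proj("side",p+np.array([0,0,dz])).round(1) for dz in(-.03,.052)])
a=im[max(v-60,0):v+60,u-60:u+60]; cv2.imwrite("pics/c2.png",cv2.resize(a,(600,600))[...,::-1]); print(u-60,v-60)
```

```text
[0.42825259 0.11627593 0.20847854] 0.031046135577372565 50.08981452338048 [-0.68749015  0.1493781  -1.8504263 ]
295 212 [array([295.9, 228.6]), array([294.8, 183. ])]
235 152
```

View pics/c2.png

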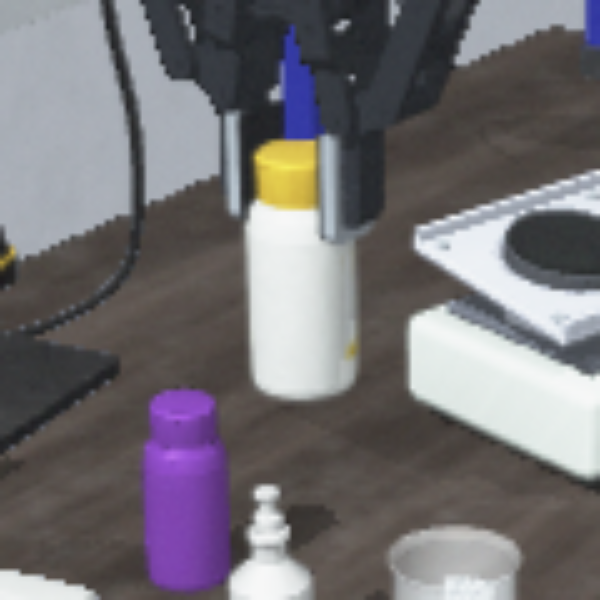

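The bottle hangs upright: cap at crop (290,170), base at (303,390), which agrees with the projected base. It is held by its shoulder, with the base about 30 mm below the TCP. Next I go to the small pad.

Run:
```python
from h import *
Rt=down(-.235,.16); n=-Rt.apply([0,0,1]); pad=np.array([.5078,-.3231,.0985])
plan(*[(pad+n*(.030+h),Rt) for h in(.08,.01,0.0)])
```

```text
-14.51 2.08 0.05 -1.14 -0.13 1.68
-14.6 2.44 2.35 -1.14 -0.13 1.68
-14.61 2.49 2.68 -1.14 -0.13 1.68
```

Call:
{"method": "carry_out", "body": {"series": [[[-14.5,2.1,0,-1.14,-0.13,1.68,30],[-14.5,2.1,0,-1.14,-0.13,1.68,30],[-14.5,2.1,0,-1.14,-0.13,1.68,30],[-14.5,2.1,0,-1.14,-0.13,1.68,30],[-14.5,2.1,0,-1.14,-0.13,1.68,30],[-14.5,2.1,0,-1.14,-0.13,1.68,30],[-14.5,2.1,0,-1.14,-0.13,1.68,30],[-14.5,2.1,0,-1.14,-0.13,1.68,30],[-14.5,2.1,0,-1.14,-0.13,1.68,30],[-14.5,2.1,0,-1.14,-0.13,1.68,30],[-14.5,2.1,0,-1.14,-0.13,1.68,30]]]}}

```text
clock: 5.35
position: [0.4909, -0.3185, 0.206]
tool_rot: [0.783, 0.617, 0.049, 0.06]
force: [-0.9, 0.5, -0.8]
gripper_width: 0.0309
finger_force: 50.0
```

Run:
```python
from h import *
Rt=down(-.235,.16); n=-Rt.apply([0,0,1]); pad=np.array([.5078,-.3231,.0985])
s=observe();print(s["position"],s["gripper_width"],s["finger_force"])
plan(*[(pad+n*(.030+h),Rt) for h in(.08,.01,0.0)])
for n_ in("side","top"): cv2.imwrite(f"pics/{n_}3.png",snapshot(n_)[...,::-1])
a=cv2.imread("pics/side3.png")[110:230,310:430]; b=cv2.imread("pics/top3.png")[170:270,400:500]
cv2.imwrite("pics/c3.png",np.hstack([cv2.resize(a,(400,400)),cv2.resize(b,(400,400))]))
```

```text
[ 0.49086237 -0.31845142  0.20601968] 0.03094005719068909 50.00199783953576
-0.02 0.01 -0.04 -0.03 -0.02 -0.01
-0.03 0.02 2.3 -0.03 -0.02 -0.01
-0.03 0.02 2.63 -0.03 -0.02 -0.01
```

View pics/c3.png

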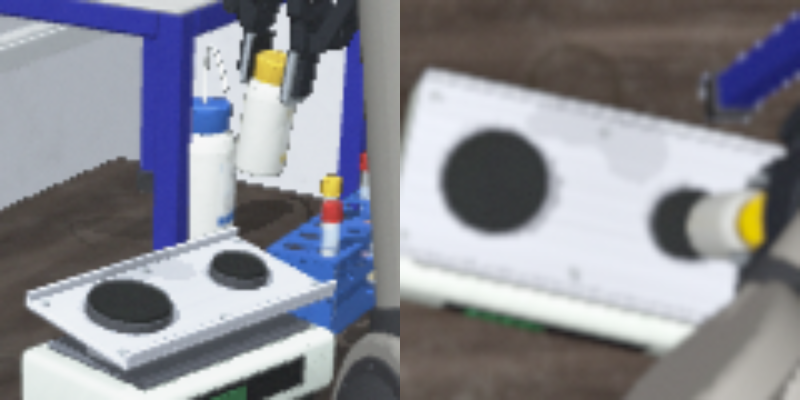

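The picture shows the yellow-capped bottle above the small pad, tilted with the slope. I lower it slowly to just above contact.

Call:
{"method": "carry_out", "body": {"series": [[[0,0,1.0,0,0,0,30],[0,0,1.8,0,0,0,30],[0,0,2.3,0,0,0,30],[0,0,2.5,0,0,0,30],[0,0,2.54,0,0,0,30],[0,0,2.54,0,0,0,30],[0,0,2.54,0,0,0,30]]]}}

```text
clock: 6.15
position: [0.5042, -0.3214, 0.1344]
tool_rot: [0.782, 0.618, 0.05, 0.063]
force: [0.5, -0.7, -1.3]
gripper_width: 0.0309
finger_force: 50.0
```

Call:
{"method": "carry_out", "body": {"series": [[[0,0,0.05,0,0,0,30],[0,0,0.1,0,0,0,30],[0,0,0.1,0,0,0,30]]]}}

```text
clock: 6.45
position: [0.5043, -0.3216, 0.1304]
tool_rot: [0.782, 0.617, 0.05, 0.063]
force: [0.1, -0.3, 0.0]
gripper_width: 0.0309
finger_force: 50.1
```

Run:
```python
from h import *
Rt=down(-.235,.16); n=-Rt.apply([0,0,1]); pad=np.array([.5078,-.3231,.0985])
s=observe();print(s["position"],s["force"])
plan((pad+n*.03,Rt))
```

```text
[ 0.50434618 -0.32156745  0.13043535] [ 0.06773252 -0.29545934  0.00717023]
-0.02 -0.05 0.07 0.0 -0.0 0.0
```

Call:
{"method": "carry_out", "body": {"series": [[[0,-0.03,0.04,0,0,0,30],[0,-0.03,0.08,0,0,0,30],[0,-0.03,0.08,0,0,0,30]]]}}

```text
clock: 6.75
position: [0.5045, -0.3219, 0.1303]
tool_rot: [0.782, 0.618, 0.05, 0.064]
force: [-3.2, 3.0, 13.5]
gripper_width: 0.031
finger_force: 52.9
```

Call:
{"method": "carry_out", "body": {"series": [[[0,0,-0.05,0,0,0,30],[0,0,-0.05,0,0,0,30],[0,0,-0.05,0,0,0,34],[0,0,-0.05,0,0,0,40],[0,0,-0.05,0,0,0,50],[0,0,-0.05,0,0,0,64],[0,0,-0.05,0,0,0,64],[0,0,-0.05,0,0,0,64],[0,0,-1.0,0,0,0,64],[0,0,-2.5,0,0,0,64],[0,0,-4.0,0,0,0,64],[0,0,-4.0,0,0,0,64]]]}}

```text
clock: 7.95
position: [0.487, -0.3189, 0.2534]
tool_rot: [0.782, 0.617, 0.051, 0.069]
force: [0.9, -0.0, 0.1]
gripper_width: 0.0636
finger_force: 0.0
```

Run:
```python
from h import *
s=observe();print(s["position"],s["force"])
Ra=down(np.pi/2)
plan(((.46,-.10,.24),down(.7)),((.432,.195,.20),Ra),((.432,.195,.048),Ra))
```

```text
[ 0.48699217 -0.31891661  0.25339604] [ 0.93762042 -0.02013872  0.05980826]
6.89 -2.6 -0.04 1.11 0.61 -6.67
16.24 -5.97 0.68 0.83 1.13 -12.89
16.27 -6.83 5.68 0.83 1.13 -12.89
```

Call:
{"method": "carry_out", "body": {"series": [[[6.9,-2.6,0,1.11,0.61,-6.67,74],[6.9,-2.6,0,1.11,0.61,-6.67,74],[6.9,-2.6,0,1.11,0.61,-6.67,74],[6.9,-2.6,0,1.11,0.61,-6.67,74],[6.9,-2.6,0,1.11,0.61,-6.67,74],[6.9,-2.6,0,1.11,0.61,-6.67,74],[16.2,-6.0,0.7,0.83,1.13,-12.9,74],[16.2,-6.0,0.7,0.83,1.13,-12.9,74],[16.2,-6.0,0.7,0.83,1.13,-12.9,74],[16.2,-6.0,0.7,0.83,1.13,-12.9,74],[16.2,-6.0,0.7,0.83,1.13,-12.9,74],[16.2,-6.0,0.7,0.83,1.13,-12.9,74]]]}}

```text
clock: 9.15
position: [0.4278, 0.1983, 0.1967]
tool_rot: [0.006, 1.0, 0.004, -0.004]
force: [1.4, -0.4, 0.3]
gripper_width: 0.0741
finger_force: 0.0
```

Run:
```python
from h import *
s=observe();print(s["position"],s["joint_positions"])
for n_ in("side","top"): cv2.imwrite(f"pics/{n_}4.png",snapshot(n_)[...,::-1])
a=cv2.imread("pics/side4.png")[110:230,310:430]; b=cv2.imread("pics/top4.png")[170:270,400:500]
cv2.imwrite("pics/c4.png",np.hstack([cv2.resize(a,(400,400)),cv2.resize(b,(400,400))]))
Ra=down(np.pi/2)
plan(((.432,.195,.17),Ra),((.432,.195,.048),Ra))
```

```text
[0.42783444 0.19834058 0.1967049 ] [ 0.26367158  0.25559788  1.67647248  0.011291    1.2151534  -1.29916738]
-0.19 -0.21 0.86 0.07 -0.07 -0.06
-0.23 -0.25 4.93 0.07 -0.07 -0.06
```

View pics/c4.png

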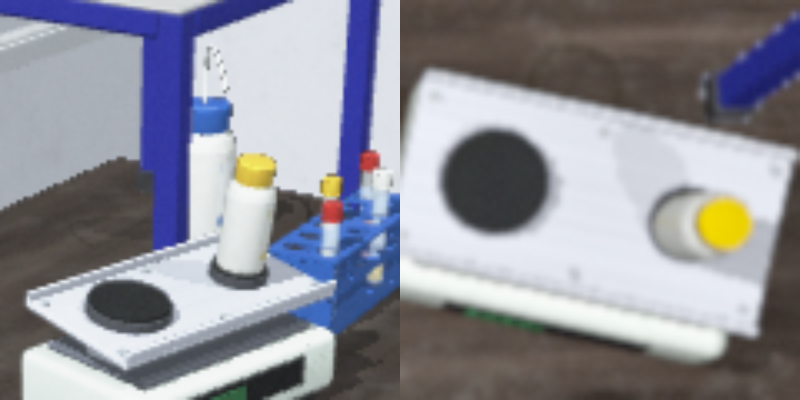

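The picture shows the bottle standing on the small pad: cap at side (387,159), top (481,225). I check its centring by triangulation and plan the amber descent.

Run:
```python
from h import *
x,e=tri(("side",386.8,158.6),("top",481,225.5)); n=-down(-.235,.16).apply([0,0,1])
b=x-.082*n; print(x,e,b,"base-pad",(b-[.5078,-.3231,.0985]).round(4))
Ra=down(np.pi/2)
s=observe();print(s["position"])
plan(((.432,.195,.12),Ra),((.432,.195,.048),Ra))
```

```text
[ 0.49438958 -0.31645364  0.18117286] [np.float64(8.680793558648824e-05), np.float64(8.680793558640746e-05)] [ 0.50709459 -0.31949552  0.10022023] base-pad [-0.0007  0.0036  0.0017]
[0.42673971 0.20109426 0.19604002]
-0.2 -0.23 2.53 0.07 -0.07 -0.06
-0.23 -0.25 4.93 0.07 -0.07 -0.06
```

Call:
{"method": "carry_out", "body": {"series": [[[-0.2,-0.2,0.5,0.07,-0.07,-0.06,74],[-0.22,-0.22,1.5,0.07,-0.07,-0.06,74],[-0.22,-0.22,1.5,0.07,-0.07,-0.06,74],[-0.22,-0.22,1.5,0.07,-0.07,-0.06,74]]]}}

```text
clock: 9.65
position: [0.4345, 0.1895, 0.1521]
tool_rot: [0.005, 1.0, -0.001, 0.0]
force: [-0.1, 0.0, 1.4]
gripper_width: 0.0741
finger_force: 0.0
```

Run:
```python
from h import *
Ra=down(np.pi/2)
s=observe();print(s["position"],s["force"])
plan(((.432,.195,.046),Ra))
```

```text
[0.43453831 0.18948745 0.15214741] [-0.07204787  0.04585502  1.42602504]
0.09 0.19 3.54 -0.01 0.0 -0.08
```

Call:
{"method": "carry_out", "body": {"series": [[[0.07,0.17,0.3,0,0,-0.08,74],[0.07,0.17,1.5,0,0,-0.08,74],[0.07,0.17,2.5,0,0,-0.08,74],[0.07,0.17,3.2,0,0,-0.08,74],[0.07,0.17,3.45,0,0,-0.08,74],[0.07,0.17,3.45,0,0,-0.08,74],[0.07,0.17,3.45,0,0,-0.08,74]]]}}

```text
clock: 10.35
position: [0.4336, 0.1952, 0.0496]
tool_rot: [-0.001, 1.0, -0.0, 0.002]
force: [1.1, 0.2, 0.2]
gripper_width: 0.074
finger_force: 0.0
```

Call:
{"method": "carry_out", "body": {"series": [[[0.04,0,0.16,0,0,0,74],[0.04,0,0.16,0,0,0,74],[0.04,0,0.16,0,0,0,60],[0.04,0,0.16,0,0,0,45],[0.04,0,0.16,0,0,0,45],[0.04,0,0.16,0,0,0,45],[0.04,0,0.16,0,0,0,45],[0.04,0,0.16,0,0,0,45]]]}}

```text
clock: 11.15
position: [0.4322, 0.1951, 0.0448]
tool_rot: [-0.001, 1.0, -0.0, 0.002]
force: [-1.8, 0.3, 7.6]
gripper_width: 0.0499
finger_force: 60.7
```

Call:
{"method": "carry_out", "body": {"series": [[[0,0,-0.4,0,0,0,45],[0,0,-1.5,0,0,0,45],[0,0,-3,0,0,0,45],[0,0,-4.5,0,0,0,45],[0,0,-6.3,0,0,0,45],[0,0,-6.3,0,0,0,45],[0,0,-6.3,0,0,0,45]]]}}

```text
clock: 11.85
position: [0.4316, 0.1953, 0.2337]
tool_rot: [-0.001, 1.0, -0.0, 0.002]
force: [0.6, 0.6, -1.7]
gripper_width: 0.0498
finger_force: 63.0
```

Run:
```python
from h import *
im=snapshot("side"); s=observe(); p=s["position"]; print(p,s["gripper_width"],s["finger_force"],s["force"])
u,v=proj("side",p).round().astype(int); print(u-60,v-60,[proj("side",p+np.array([0,0,dz])).round(1) for dz in(-.0448,.067)])
a=im[max(v-60,0):v+60,u-60:u+60]; cv2.imwrite("pics/c5.png",cv2.resize(a,(480,480))[...,::-1])
Rt=down(np.pi/2-.235,.16); n=-Rt.apply([0,0,1]); pad=np.array([.5337,-.2174,.1])
plan(((.46,0,.25),down(np.pi/2)),*[(pad+n*(.0448+h),Rt) for h in(.08,.01,0.0)])
```

```text
[0.43068008 0.19499825 0.23202071] 0.05008074658776053 63.032740174094215 [-0.33877779  1.10125996 -1.65528888]
203 154 [array([264.3, 239.9]), array([260.8, 172.9])]
-0.97 -6.5 -0.59 -0.01 0.0 0.01
-2.77 -13.6 0.31 0.13 -1.14 1.69
-3.13 -13.68 2.62 0.13 -1.14 1.69
-3.18 -13.69 2.95 0.13 -1.14 1.69
```

View pics/c5.png

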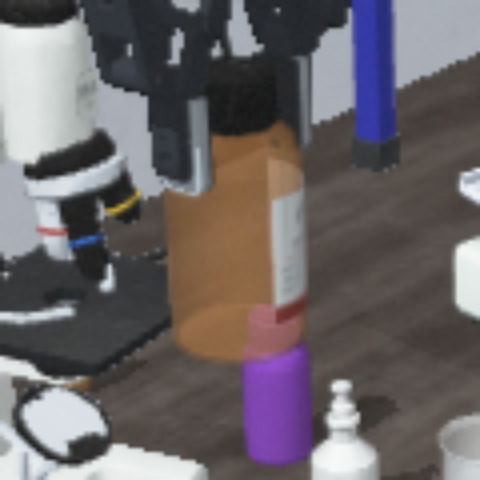

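The amber bottle hangs upright, with its base at crop (238,330), which agrees with the prediction. I carry it to above the large pad.

Call:
{"method": "carry_out", "body": {"series": [[[-2.8,-13.6,0.3,0.13,-1.14,1.69,45],[-2.8,-13.6,0.3,0.13,-1.14,1.69,45],[-2.8,-13.6,0.3,0.13,-1.14,1.69,45],[-2.8,-13.6,0.3,0.13,-1.14,1.69,45],[-2.8,-13.6,0.3,0.13,-1.14,1.69,45],[-2.8,-13.6,0.3,0.13,-1.14,1.69,45],[-2.8,-13.6,0.3,0.13,-1.14,1.69,45],[-2.8,-13.6,0.3,0.13,-1.14,1.69,45],[-2.8,-13.6,0.3,0.13,-1.14,1.69,45],[-2.8,-13.6,0.3,0.13,-1.14,1.69,45],[-2.8,-13.6,0.3,0.13,-1.14,1.69,45],[-2.8,-13.6,0.3,0.13,-1.14,1.69,45]]]}}

```text
clock: 13.1
position: [0.5153, -0.2109, 0.2236]
tool_rot: [0.116, 0.99, -0.009, 0.079]
force: [0.8, 0.8, -2.2]
gripper_width: 0.0501
finger_force: 63.3
```

Run:
```python
from h import *
Rt=down(np.pi/2-.235,.16); n=-Rt.apply([0,0,1]); pad=np.array([.5337,-.2174,.1])
s=observe();print(s["position"],s["gripper_width"])
plan(*[(pad+n*(.0448+h),Rt) for h in(.005,0.0)])
```

```text
[ 0.51528168 -0.2108672   0.22355881] 0.05010363994001601
0.02 -0.07 2.51 0.01 -0.0 0.01
0.02 -0.07 2.68 0.01 -0.0 0.01
```

Call:
{"method": "carry_out", "body": {"series": [[[0.02,-0.05,1.0,0,0,0,45],[0.02,-0.05,1.8,0,0,0,45],[0.02,-0.05,2.3,0,0,0,45],[0.02,-0.05,2.5,0,0,0,45],[0.02,-0.05,2.5,0,0,0,45],[0.02,-0.05,2.5,0,0,0,45],[0.02,-0.05,2.5,0,0,0,45]]]}}

```text
clock: 13.8
position: [0.5271, -0.2168, 0.1514]
tool_rot: [0.117, 0.99, -0.01, 0.081]
force: [-0.4, 0.4, -1.2]
gripper_width: 0.0502
finger_force: 63.3
```

Run:
```python
from h import *
Rt=down(np.pi/2-.235,.16); n=-Rt.apply([0,0,1]); pad=np.array([.5337,-.2174,.1])
s=observe();print(s["position"],s["force"])
plan((pad+n*.0448,Rt))
```

```text
[ 0.52707493 -0.21684977  0.15142106] [-0.43892986  0.43531762 -1.20263891]
0.06 0.03 0.23 -0.01 0.02 0.0
```

Call:
{"method": "carry_out", "body": {"series": [[[0.04,0.03,0.06,0,0,0,45],[0.04,0.03,0.12,0,0,0,45],[0.04,0.03,0.12,0,0,0,45]]]}}

```text
clock: 14.1
position: [0.526, -0.2158, 0.1463]
tool_rot: [0.117, 0.99, -0.009, 0.08]
force: [-0.8, 0.7, -2.4]
gripper_width: 0.0502
finger_force: 63.3
```

Call:
{"method": "carry_out", "body": {"series": [[[0,0,0.04,0,0,0,45],[0,0,0.08,0,0,0,45],[0,0,0.08,0,0,0,45]]]}}

```text
clock: 14.4
position: [0.5269, -0.2161, 0.1446]
tool_rot: [0.117, 0.99, -0.01, 0.081]
force: [-1.6, 0.9, 3.6]
gripper_width: 0.0502
finger_force: 63.8
```

Call:
{"method": "carry_out", "body": {"series": [[[0,0,0,0,0,0,45],[0,0,0,0,0,0,52],[0,0,0,0,0,0,58],[0,0,0,0,0,0,66],[0,0,0,0,0,0,76],[0,0,0,0,0,0,76],[0,0,0,0,0,0,76],[0,0,-0.5,0,0,0,76],[0,0,-1.5,0,0,0,76],[0,0,-3.0,0,0,0,76],[0,0,-4.5,0,0,0,76],[0,0,-4.5,0,0,0,76]]]}}

```text
clock: 15.6
position: [0.5075, -0.2122, 0.2844]
tool_rot: [0.117, 0.989, -0.012, 0.086]
force: [0.3, -0.3, -0.1]
gripper_width: 0.0765
finger_force: 0.0
```

Run:
```python
from h import *
Rk=down(1.4)
s=observe();print(s["position"],s["joint_positions"],s["force"])
plan(((.46,0,.25),down(1.4)),((.428,.324,.12),Rk))
```

```text
[ 0.50747576 -0.21221317  0.28437887] [-0.56803978  0.23261188  1.47503311  0.05490039  1.26919525 -1.9160317 ] [ 0.30646901 -0.33109324 -0.12964146]
3.33 6.52 0.55 -0.07 1.24 -0.46
7.57 16.79 4.17 -0.07 1.24 -0.46
```

Call:
{"method": "carry_out", "body": {"series": [[[3.3,6.5,0.6,-0.07,1.24,-0.46,0],[3.3,6.5,0.6,-0.07,1.24,-0.46,0],[3.3,6.5,0.6,-0.07,1.24,-0.46,0],[3.3,6.5,0.6,-0.07,1.24,-0.46,0],[7.5,16.8,2.8,-0.07,1.24,-0.46,0],[7.5,16.8,2.8,-0.07,1.24,-0.46,0],[7.5,16.8,2.8,-0.07,1.24,-0.46,0],[7.5,16.8,2.8,-0.07,1.24,-0.46,0],[7.5,16.8,2.8,-0.07,1.24,-0.46,0],[7.5,16.8,2.8,-0.07,1.24,-0.46,0],[7.5,16.8,2.8,-0.07,1.24,-0.46,0],[7.5,16.8,2.8,-0.07,1.24,-0.46,0]]]}}

```text
clock: 16.8
position: [0.4179, 0.3316, 0.156]
tool_rot: [0.083, 0.997, 0.003, -0.007]
force: [0.2, -0.1, 0.7]
gripper_width: 0.0005
finger_force: 0.0
```

Run:
```python
from h import *
for n_ in("side","top"): cv2.imwrite(f"pics/{n_}6.png",snapshot(n_)[...,::-1])
a=cv2.imread("pics/side6.png")[110:230,310:430]; b=cv2.imread("pics/top6.png")[170:270,400:500]
o=np.vstack([np.hstack([cv2.resize(a,(400,300)),cv2.resize(b,(400,300))]),np.hstack([cv2.resize(cv2.imread("pics/side6.png")[190:430,140:460],(400,300)),cv2.resize(cv2.imread("pics/top6.png")[160:340,140:380],(400,300))])])
cv2.imwrite("pics/c6.png",o)
s=observe();print(s["position"],s["gripper_width"])
plan(((.428,.324,.075),down(1.4)))
```

```text
[0.41903432 0.32886209 0.15693753] -0.000130364627728965
-0.36 -0.12 2.73 0.02 -0.09 0.03
```

View pics/c6.png

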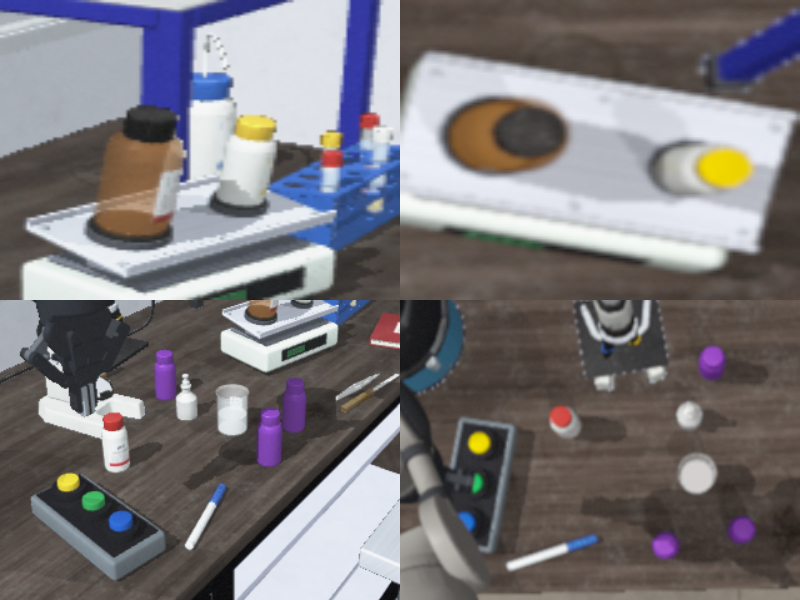

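The picture shows both bottles standing on their pads: amber at side crop (130,190), yellow at (245,165). The red-capped bottle, beaker and flask are in place. The shut fingers are above the keypad; next I check the amber's centring and plan the keys.

Run:
```python
from h import *
n=-down(-.235,.16).apply([0,0,1])
for k,a,b,h,pad in(("amber",(355,156),(433,213.3),.112,[.5337,-.2174,.1]),("y",(386.9,158.7),(481.2,225.3),.082,[.5078,-.3231,.1])):
    x,e=tri(("side",*a),("top",*b)); print(k,x,(x-h*n-pad).round(4))
plan(((.428,.324,.065),down(1.4)))
```

```text
amber [ 0.5165497  -0.21184254  0.20954375] [ 0.0002  0.0014 -0.001 ]
y [ 0.49470554 -0.31713813  0.18070766] [-0.0004  0.0029 -0.0002]
-0.36 -0.12 3.06 0.02 -0.09 0.03
```

Call:
{"method": "carry_out", "body": {"series": [[[-0.3,-0.1,2.2,0,-0.09,0,0],[-0.3,-0.1,2.2,0,-0.09,0,0],[-0.3,-0.1,2.2,0,-0.09,0,0],[-0.3,-0.1,2.2,0,-0.09,0,0],[-0.3,-0.1,2.2,0,-0.09,0,0]]]}}

```text
clock: 17.4
position: [0.429, 0.3236, 0.0938]
tool_rot: [0.086, 0.996, 0.003, 0.002]
force: [-0.6, -0.6, 0.1]
gripper_width: -0.0001
finger_force: 0.0
```

Run:
```python
from h import *
s=observe();print(s["position"],s["force"])
plan(*[((x,y,.055),down(1.4)) for x,y in((.428,.324),(.482,.315),(.374,.333))])
```

```text
[0.42896435 0.32362658 0.09378926] [-0.6488783  -0.5738563   0.05847743]
0.04 -0.0 1.29 0.05 0.02 -0.0
-1.79 0.01 1.3 0.05 0.02 -0.0
1.86 -0.01 1.29 0.05 0.02 -0.0
```

Call:
{"method": "carry_out", "body": {"series": [[[0.03,0,0.8,0.05,0,0,0],[0.03,0,1.25,0.05,0,0,0],[0.03,0,1.35,0.05,0,0,0],[0.03,0,1.45,0.05,0,0,0],[0.03,0,1.45,0.05,0,0,0]]]}}

```text
clock: 17.9
position: [0.4274, 0.3243, 0.0494]
tool_rot: [0.085, 0.996, -0.001, 0.001]
force: [0.4, 0.5, -0.5]
gripper_width: 0.0003
finger_force: 0.0
```

Call:
{"method": "carry_out", "body": {"series": [[[0,0,0.05,0,0,0,0],[0,0,0.1,0,0,0,0],[0,0,0.15,0,0,0,0],[0,0,0.15,0,0,0,0]]]}}

```text
clock: 18.3
position: [0.4268, 0.3241, 0.044]
tool_rot: [0.085, 0.996, -0.001, 0.0]
force: [-0.0, -0.3, 0.0]
gripper_width: -0.0001
finger_force: 0.0
```

Call:
{"method": "carry_out", "body": {"series": [[[0,0,0.04,0,0,0,0],[0,0,0.08,0,0,0,0],[0,0,0.08,0,0,0,0]]]}}

```text
clock: 18.6
position: [0.4268, 0.3241, 0.0415]
tool_rot: [0.085, 0.996, -0.001, 0.0]
force: [-0.2, -0.0, 0.2]
gripper_width: -0.0001
finger_force: 0.0
```

Run:
```python
from h import *
s=observe(); p=s["position"]; print(p,s["force"],proj("side",p),proj("top",p),proj("side",[.428,.324,.052]))
im=snapshot("side"); old=cv2.imread("pics/side0.png")[...,::-1]
def cls(im):
    h=cv2.cvtColor(np.ascontiguousarray(im),cv2.COLOR_RGB2HSV); 
    g=cv2.inRange(h,(50,100,50),(80,255,255))>0; y=cv2.inRange(h,(20,120,90),(35,255,255))>0; b=cv2.inRange(h,(100,150,90),(120,255,255))>0
    o=np.full(im.shape[:2],'.'); o[h[...,2]>130]='+'; o[h[...,2]<50]='#'; o[g]='G';o[y]='Y';o[b]='B'; return o
for q in(old,im):
    for r in cls(q)[322:378,184:250:1][::2]: print(''.join(r))
    print()
```

```text
[0.42677665 0.32405536 0.04147258] [-0.23903851 -0.02759312  0.17202062] [215.4968881  356.30145678] [183.72153729 270.09854711] [214.357637   350.37970336]
........................................+++++++++++++++++++.......
........................................++++++++++++++++++........
..........................................+++++++++++++...........
.........YYYYY....................................................
....YYYYYYYYYYYYYY.#..............................................
..YYYYYYYYYYYYYYYYY.###..+........................................
.YYYYYYYYYYYYYYYYYYY######.++.....................................
#YYYYYYYYYYYYYYYYYYY########......................................
#.YYYYYYYYYYYYYYYYY.##.########...................................
##YYYYYYYYYYYYYYYY.###############..+.............................
.##.YYYYYYYYYYY..###############..##...+..........................
..#.###########.#########GGGGGGGGGGGGG#...+.......................
######.#.#############GGGGGGGGGGGGGGGGGG##........................
#####################GGGGGGGGGGGGGGGGGGG#####.....................
#####
[... 2109 characters left out ...]
GG..##############.#..++......
.########################.GGGGGG..################.B.BBB.##.......
++..#########################################.BBBBBBBBBBBBBBB#....
++++..######################################BBBBBBBBBBBBBBBBBB###.
+++++++.###################################.BBBBBBBBBBBBBBBBBB####
+++++++++..###############################.BBBBBBBBBBBBBBBBBBB.###
++++++++++++.#############################.BBBBBBBBBBBBBBBBBBB.###
++++++++++++++..##########################.BBBBBBBBBBBBBBBBBBB####
+++++++++++++++++.#########################.BBBBBBBBBBBBBBBB.#####
+++++++++++++++++++..########################..BBBBBBBBBB..#######
..++++++++++++++++++++..###########################.##############
```

In the printout the key isn't touched yet: the finger tips show about 10 px above where the TCP projects, so the contact should come lower. I continue by force.

Call:
{"method": "carry_out", "body": {"series": [[[0.02,0,0.06,0,0,0,0],[0.02,0,0.12,0,0,0,0],[0.02,0,0.18,0,0,0,0],[0.02,0,0.18,0,0,0,0]]]}}

```text
clock: 19.05
position: [0.4261, 0.3241, 0.0359]
tool_rot: [0.085, 0.996, -0.001, 0.0]
force: [0.2, -0.0, -0.1]
gripper_width: -0.0002
finger_force: 0.0
```

Call:
{"method": "carry_out", "body": {"series": [[[-0.06,0,0.06,0,0,0,0],[-0.06,0,0.12,0,0,0,0],[-0.06,0,0.15,0,0,0,0],[-0.06,0,0.15,0,0,0,0]]]}}

```text
clock: 19.45
position: [0.428, 0.3238, 0.0316]
tool_rot: [0.085, 0.996, -0.001, 0.0]
force: [-0.5, 1.6, 0.5]
gripper_width: 0.0003
finger_force: 0.0
```

Call:
{"method": "carry_out", "body": {"series": [[[0,0,0.04,0,0,0,0],[0,0,0.08,0,0,0,0],[0,0,0.12,0,0,0,0],[0,0,0.12,0,0,0,0]]]}}

```text
clock: 19.85
position: [0.4282, 0.324, 0.0283]
tool_rot: [0.085, 0.996, -0.001, 0.0]
force: [-0.7, -0.4, 3.4]
gripper_width: 0.0002
finger_force: 1.4
```

Call:
{"method": "carry_out", "body": {"series": [[[0,0,0.06,0,0,0,0],[0,0,0.12,0,0,0,0],[0,0,0.12,0,0,0,0]]]}}

```text
clock: 20.15
position: [0.4282, 0.324, 0.0248]
tool_rot: [0.085, 0.996, -0.001, 0.0]
force: [-0.3, -0.6, 4.7]
gripper_width: -0.0001
finger_force: 2.4
```

Call:
{"method": "carry_out", "body": {"series": [[[0,0,0.08,0,0,0,0],[0,0,0.14,0,0,0,0],[0,0,0.14,0,0,0,0]]]}}

```text
clock: 20.45
position: [0.4284, 0.3242, 0.0242]
tool_rot: [0.085, 0.996, -0.001, 0.001]
force: [-9.7, -6.2, 37.2]
gripper_width: 0.0001
finger_force: 18.4
```

Green bottomed out (37 N). I retract and go to yellow.

Call:
{"method": "carry_out", "body": {"series": [[[0,0,-0.5,0,0,0,0],[0,0,-1.0,0,0,0,0],[0,0,-1.0,0,0,0,0],[-1.82,0,-1.0,0,0,0,0],[-1.82,0,-1.0,0,0,0,0],[-1.82,0,-1.0,0,0,0,0],[-1.82,0,-1.0,0,0,0,0]]]}}

```text
clock: 21.15
position: [0.4807, 0.3144, 0.0493]
tool_rot: [0.085, 0.996, -0.002, -0.001]
force: [0.5, -0.6, 0.1]
gripper_width: -0.0003
finger_force: 0.0
```

Run:
```python
from h import *
s=observe();print(s["position"],s["force"])
plan(*[((x,y,.0245),down(1.4)) for x,y in((.482,.315),(.374,.333))])
```

```text
[0.48068559 0.3143579  0.04926153] [ 0.4798111  -0.55137495  0.07404487]
-0.04 0.03 0.83 -0.02 -0.01 0.0
3.61 0.01 0.83 -0.02 -0.01 0.0
```

Call:
{"method": "carry_out", "body": {"series": [[[-0.03,0,0.4,0,0,0,0],[-0.03,0,0.6,0,0,0,0],[-0.03,0,0.72,0,0,0,0],[-0.03,0,0.8,0,0,0,0],[-0.03,0,0.86,0,0,0,0],[-0.03,0,0.86,0,0,0,0]]]}}

```text
clock: 21.75
position: [0.4822, 0.3145, 0.0249]
tool_rot: [0.085, 0.996, -0.001, -0.0]
force: [-3.3, -0.4, 4.2]
gripper_width: -0.0001
finger_force: 2.3
```

Call:
{"method": "carry_out", "body": {"series": [[[0,0,0.08,0,0,0,0],[0,0,0.12,0,0,0,0],[0,0,0.12,0,0,0,0]]]}}

```text
clock: 22.05
position: [0.4825, 0.3147, 0.0244]
tool_rot: [0.085, 0.996, -0.001, 0.001]
force: [-10.8, -3.4, 27.6]
gripper_width: -0.0001
finger_force: 13.6
```

Yellow is fully down too. Next is blue.

Call:
{"method": "carry_out", "body": {"series": [[[0,0,-0.5,0,0,0,0],[0,0,-1.0,0,0,0,0],[0,0,-1.0,0,0,0,0],[3.64,0,-1.0,0,0,0,0],[3.64,0,-1.0,0,0,0,0],[3.64,0,-1.0,0,0,0,0],[3.64,0,-1.0,0,0,0,0],[3.64,0,-1.0,0,0,0,0]]]}}

```text
clock: 22.85
position: [0.3765, 0.3334, 0.0509]
tool_rot: [0.085, 0.996, -0.001, 0.001]
force: [0.3, 0.3, 1.3]
gripper_width: -0.0001
finger_force: 0.0
```

Run:
```python
from h import *
s=observe();print(s["position"],s["force"])
plan(((.374,.333,.0245),down(1.4)))
```

```text
[0.37650177 0.33339113 0.05091322] [0.30558111 0.2698143  1.31160073]
0.08 -0.03 0.88 -0.01 0.02 0.0
```

Call:
{"method": "carry_out", "body": {"series": [[[0.05,0,0.4,0,0,0,0],[0.05,0,0.6,0,0,0,0],[0.05,0,0.76,0,0,0,0],[0.05,0,0.86,0,0,0,0],[0.05,0,0.92,0,0,0,0],[0.05,0,0.97,0,0,0,0],[0.05,0,0.97,0,0,0,0]]]}}

```text
clock: 23.55
position: [0.3751, 0.3332, 0.0244]
tool_rot: [0.085, 0.996, -0.001, 0.002]
force: [-3.1, -7.9, 24.2]
gripper_width: -0.0004
finger_force: 12.2
```

Blue is fully down. I retract clear.

Call:
{"method": "carry_out", "body": {"series": [[[0,0,-1,0,0,0,0],[0,0,-2.5,0,0,0,0],[0,0,-4,0,0,0,0],[0,0,-5,0,0,0,0],[0,0,-5,0,0,0,0],[0,0,-5,0,0,0,0],[0,0,-5,0,0,0,0]]]}}

```text
clock: 24.25
position: [0.373, 0.3331, 0.1705]
tool_rot: [0.085, 0.996, -0.002, -0.001]
force: [0.6, 0.2, 0.1]
gripper_width: -0.0003
finger_force: 0.0
```

Run:
```python
from h import *
old=cv2.imread("pics/side6.png")[...,::-1].astype(int); im=snapshot("side").astype(int)
print("mixer diff",(abs(im-old).max(2)>40)[140:230,320:410].sum()); s=observe(); print(s["position"],s["force"])
print(job_done())
```

```text
mixer diff 0
[0.3729317  0.33306883 0.1703475 ] [ 0.24081338 -0.42707742  0.11337607]
the job is handed in; nothing more can be done
None
```

The job is handed in, with no verdict returned: both bottles stand on their pads (measured about 1 to 3 mm off centre), and the green, yellow and blue keys were each pushed fully down in that order, with the arm then clear at about 24 s.

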